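# Undo the screw press whose thread direction is unknown

## Robot

A 7-joint arm with a two-finger parallel gripper is mounted at the origin on a cart in front of the work surface, level with it; the furniture and walls round the work are solid. World frame = base frame: x ahead of the robot, y to its left, z up, the work surface at z = 0. Lengths are in m, angles in rad, forces in N, time in s.
With the tool pointing down it reaches from about 0.425 to 1.025 m from the base axis. Payload 9.4 kg.
Tool frame: the origin (TCP) lies midway between the tips of the shut fingers; the grasp point (between the pads) lies 19 mm behind it; z points along the fingers, x is the direction in which the jaws open and shut, and the axes are right-handed (so a half turn about z gives the same grasp; the last joint's range is limited). The gripper opens to 85 mm and grips with 20 to 120 N. Pads are 22 mm wide; open, the fingers measure 114 mm over their backs; the gripper's body (76 mm by 85 mm) begins 54 mm behind the grasp point. The pads swing forward as they close: fully open they stand 13 mm farther back than shut.
Start: joints at [1.181, 0.599, -0.003, 1.599, 0.002, 0.943, -0.08], TCP at [0.223, -0.69, 0.231] pointing down, gripper open.
Joint ranges: [-2.57, 2.57], [-0.35, 1.97], [-1.29, 1.29], [0.11, 2.56], [-1.05, 4.19], [0.11, 1.86], [-2.63, 2.63]. Speed limits (rad/s): [2.22, 2.22, 3.01, 3.01, 3.14, 3.14, 3.14].

## Interface

Orientations are given as a unit quaternion [x, y, z, w].
In Python, from cell import monitor, eyes, hand_in gives the robot as it stands.
- The arm moves only by the shell command python3 -m jog 'ROWS' [FORCE]. ROWS is JSON, a list of rows, each an object of numbers: "dx", "dy", "dz": the shift along the world's x, y, z in mm; "wx", "wy", "wz": the turn, a rotation vector about the world's x, y, z in rad; "gripper": the finger opening in mm, from 0 to 85.4. A call has 1 to 8 rows; each row is the pose to reach, as a shift and turn from the pose commanded when the call began; what a row does not reach only later rows make up. A row lasts 1/12 s, in which the tool goes at most 41.7 mm and 7.16 degrees, less where a joint would pass 70% of its speed; a pose out of reach is approached as far as the arm can. A call with a gripper value outside its range is refused whole. The fingers move at their own pace and stop on an object; FORCE is the grip in N (left out, the last holds). Time passes only in rows, so rows that repeat a pose let the fingers close. It gives the time, the measured TCP pose, the force and the opening at its end, in the units of the state.
- monitor.read_state(): the state, without advancing time (a new reading comes with each control period).
- eyes.grab_frame(name): name is "side" or "top" or "wrist"; returns the picture (400x640x3 uint8, blue, green, red); there is no depth.
- eyes.camera_model(name): a dict with "fx", "fy", "cx", "cy" (pixels), "position" and "attitude" of the camera in the world. Camera axes: x right, y down, z forward; pixel columns grow to the right and rows downward; lengths in m; the calibration is good to about 2 mm. A picture is of the moment at which its call begins: read the wrist's pose just before it. camera_model takes no time and is no camera call; for the wrist camera it gives the pose at the moment of the call.
- hand_in(): hands the job in, once; it reports no verdict.
Trained networks look in the newest picture that a camera, given by its name, has taken for a name from the list of things; names that differ only in an ending like _2 or _b are one class to them, and where a whole thing is asked for, a point or a joint stands for the part that bears it (a point fixed in the world has none). Each returns a list of dicts, best first, with "confidence" (0 to 1); they miss things now and then, are a little off and sometimes report something else, mostly with a low value. They report only what shows in the picture. A call takes as long as a camera call. They do not tell look-alikes from the thing itself.
- eyes.spot_in(camera, thing): "position" ([x, y, z] in m, in world coordinates, good to about 4 mm: the middle of the surface that is visible of it).
- eyes.tip_of(camera, thing): "position" ([x, y, z] in m, in world coordinates, good to about 4 mm: a listed point, or the origin of a listed thing).
The state is a dict: "t": time; "q": joint angles; "dq": joint speeds; "joint_efforts": joint torques, N m; "ee_pos": TCP position; "ee_rot": TCP orientation; "ft_force": force on the tool from outside, world axes, zero at the start; "ft_torque": the same for the moment, N m; "finger_gap": opening from 0.0 (shut) to 1.0 (fully open).
Only numpy, scipy, OpenCV 4.12 (cv2) and the standard library are available. Lean on these libraries where they do the work, as an engineer would, in place of code of your own. Each camera call takes 0.05 s, during which the arm holds its last target. There are 200 camera calls.

## Task

Undo the small screw press that has the wooden offcut under its foot. Nobody remembers which way its thread runs, so try the crank, feel which way it gives, swing it about a quarter turn that way so that the foot lifts clear of the wood, and let go. Leave the offcut lying in the press, and leave the crank of the other, empty press as it is.

Things in the scene. Friction and masses are not known exactly. Their poses are not given: they have to be found in the camera images.
- press: Grey screw press fixed to the bench, the one with the offcut on its base. Origin: underside of the base, on the vertical spindle axis; z up, x to the column at its back. Base 125x100x12 mm, x -50 to 75; head to z 120; crank on top: hub 34 mm wide to z 144, flat arm z 129-139, 16 mm wide. The arm starts along -x, over the wood.
- press_grip (a point): Centre of the crank's upright round black grip: 18 mm across, z 139 to 191 mm (point at 168), 60 mm from the axis. One way, not to be seen and changing from case to case, the crank is hard stopped within 2 degrees; the other way a few newtons here turn it, up to 100 degrees, and the foot lifts, about 11 mm in a quarter turn. The crank does not rise and stays where left.
- offcut: Wooden offcut, 60 x 100 x 22 mm, lying loose on the 12 mm base of the press under its foot. Origin: centre of its underside; long axis y.
- spare_grip (a point): The same point on the crank of the other press, identical but empty, which stands about 0.3 m to the left or right. Not to be turned. (Mind the board that hangs over the bench behind the work on the right: about 0.22 m right of the robot's centre line, from 0.63 m ahead of it on, 0.5 m above the bench.)
Things that resemble listed ones, but are neither listed nor needed, are in the scene too. What is shaped like the press but orange is not meant.

How it is judged:
By the outcome, as a careful person would: the job done as asked, in the order asked, and still so for the second after the job is handed in, with the robot touching nothing.
It also fails if it takes over 29 s, if anything falls off the work surface, if the arm or the gripper's body presses on something with over 40 N, if the wrist force passes 120 N, or if a joint passes its speed limit or range.

## Working session

There is one attempt and no reset: what is moved stays moved. The work goes in short steps, Python scripts to look and compute and a shell command to move; the robot and the scene stay as the last step left them, time stands still between calls to the robot, and variables do not carry over. Pictures are saved under pics/ and viewed, about 8 in all and at most 12, crops included, and the job is handed in when it is done.

```bash
mkdir -p pics
python3 - <<'E'
from cell import monitor, eyes
import cv2,numpy as np
s=monitor.read_state();print(s['t'],s['ee_pos'],s['ee_rot'],s['finger_gap'])
for c in ('side','top'):
    cv2.imwrite(f'pics/{c}1.png',eyes.grab_frame(c))
    m=eyes.camera_model(c);print(c,m)
    for th in ('press','press_grip','offcut','spare_grip'):
        print(th,[(np.round(d['position'],3).tolist(),round(d['confidence'],2)) for d in eyes.tip_of(c,th)])
E
```

```text
0.0 [ 0.22293964 -0.68941449  0.23041011] [ 8.08641763e-01 -5.88300883e-01 -6.47266303e-04 -3.89858672e-04] 1.0011308414360198
side {'fx': 388.1892958631098, 'fy': 388.1892958631098, 'cx': 320.8237846264186, 'cy': 199.96749294264194, 'position': array([0.15673659, 1.31601571, 0.95323573]), 'attitude': array([-0.12658355,  0.88854314, -0.43659408,  0.06207498])}
press [([0.371, 0.736, -0.0], 0.97), ([0.512, 0.226, 0.005], 0.69), ([0.501, -0.1, 0.168], 0.47)]
press_grip [([0.462, 0.209, 0.17], 0.75), ([0.309, 0.722, 0.164], 0.56)]
offcut [([0.508, 0.221, 0.011], 0.43)]
spare_grip [([0.503, -0.098, 0.168], 0.62)]
top {'fx': 508.80576471106406, 'fy': 508.80576471106406, 'cx': 325.732696619646, 'cy': 196.4607051728379, 'position': array([-0.42312351,  0.32550885,  1.47196213]), 'attitude': array([ 0.68225087, -0.67315558,  0.20647922, -0.19687977])}
press [([0.376, 0.738, 0.002], 0.97), ([0.512, 0.226, -0.006], 0.92), ([0.456, 0.207, 0.168], 0.37)]
press_grip [([0.458, 0.21, 0.166], 0.69), ([0.315, 0.717, 0.171], 0.54)]
offcut [([0.512, 0.221, 0.012], 0.93)]
spare_grip [([0.499, -0.104, 0.168], 0.58)]
```

View pics/side1.png

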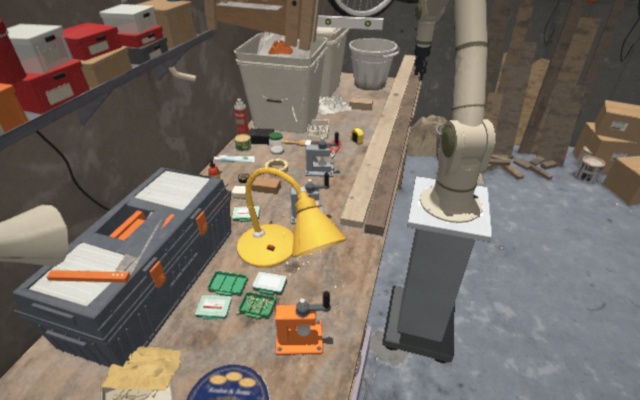

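View pics/top1.png

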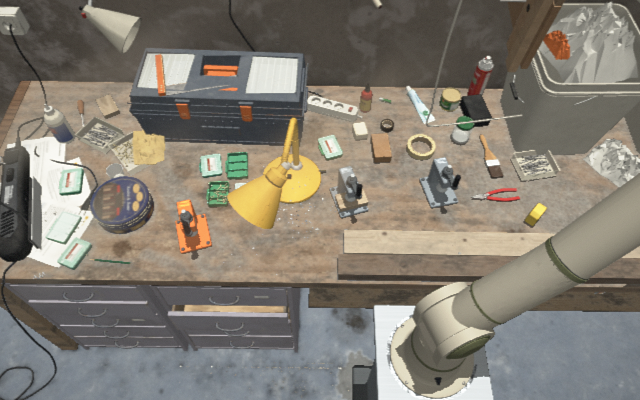

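Run:
```python
from cell import eyes
import numpy as np,cv2
from scipy.spatial.transform import Rotation as R
def P(c):
    m=eyes.camera_model(c);r=R.from_quat(m['attitude']).as_matrix().T
    K=np.array([[m['fx'],0,m['cx']],[0,m['fy'],m['cy']],[0,0,1]])
    return K@np.c_[r,-r@m['position']]
S,T=P('side'),P('top')
def tri(a,b):
    X=cv2.triangulatePoints(S,T,np.array(a,float),np.array(b,float))[:,0];X=X[:3]/X[3]
    pr=lambda M:np.round((M@np.r_[X,1])[:2]/(M@np.r_[X,1])[2])
    print(np.round(X,3),pr(S),pr(T))
tri((308,193),(291,163)) # shade apex
tri((318,228),(262,195)) # mid
tri((343,238),(265,225)) # rim near robot
tri((295,250),(232,195)) # rim left
tri((270,170),(293,122)) # top of arch
for n,X in dict(grip=(.460,.210,.168),axis=(.512,.226,.144)).items():
    print(n,[np.round((M@np.r_[X,1])[:2]/(M@np.r_[X,1])[2]) for M in (S,T)])
im=cv2.imread('pics/top1.png')[130:250,220:360];jm=cv2.imread('pics/side1.png')[150:270,230:370]
cv2.imwrite('pics/c1.png',cv2.resize(np.hstack([im,jm]),None,fx=2.8,fy=4*.7,interpolation=cv2.INTER_CUBIC))
```

```text
[0.471 0.418 0.262] [304. 189.] [290. 166.]
[0.406 0.502 0.198] [316. 227.] [262. 196.]
[0.328 0.49  0.162] [343. 238.] [265. 225.]
[0.432 0.596 0.174] [298. 253.] [232. 193.]
[0.587 0.413 0.316] [267. 167.] [293. 124.]
grip [array([326., 178.]), array([358., 188.])]
axis [array([311., 183.]), array([352., 179.])]
```

View pics/c1.png

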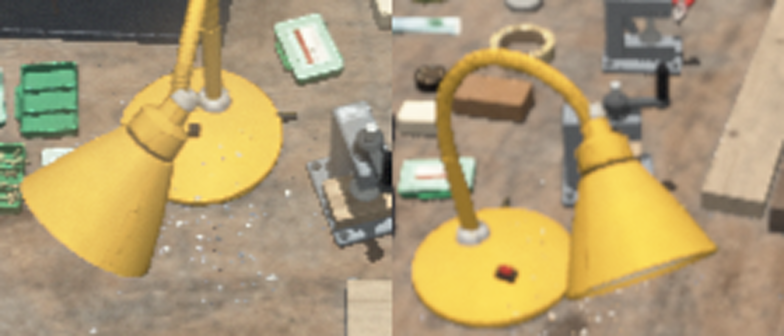

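```bash
python3 -m jog '[{"dx":15,"dy":15,"dz":10},{"dx":45,"dy":40,"dz":25},{"dx":75,"dy":65,"dz":45},{"dx":100,"dy":95,"dz":60},{"dx":125,"dy":125,"dz":70},{"dx":150,"dy":155,"dz":80},{"dx":170,"dy":190,"dz":85},{"dx":190,"dy":225,"dz":90}]'; python3 -m jog '[{"dx":20,"dy":36},{"dx":35,"dy":74},{"dx":45,"dy":114},{"dx":50,"dy":155},{"dx":55,"dy":196},{"dx":60,"dy":237},{"dx":60,"dy":278},{"dx":60,"dy":319}]'; python3 -c "
from cell import monitor
s=monitor.read_state();print(s['t'],s['q'].round(2) if hasattr(s['q'],'round') else s['q'])"
```

```text
0.5 [ 1.18  0.6  -0.    1.6   0.    0.94 -0.08]invalid input
invalid input
```

```bash
python3 -m jog '[{"dx":15,"dy":15,"dz":10,"wx":0,"wy":0,"wz":0,"gripper":85},{"dx":45,"dy":40,"dz":25,"wx":0,"wy":0,"wz":0,"gripper":85},{"dx":75,"dy":65,"dz":45,"wx":0,"wy":0,"wz":0,"gripper":85},{"dx":100,"dy":95,"dz":60,"wx":0,"wy":0,"wz":0,"gripper":85},{"dx":125,"dy":125,"dz":70,"wx":0,"wy":0,"wz":0,"gripper":85},{"dx":150,"dy":155,"dz":80,"wx":0,"wy":0,"wz":0,"gripper":85},{"dx":170,"dy":190,"dz":85,"wx":0,"wy":0,"wz":0,"gripper":85},{"dx":190,"dy":225,"dz":90,"wx":0,"wy":0,"wz":0,"gripper":85}]'; python3 -c "
from cell import monitor
s=monitor.read_state();print(s['t'],s['q'],s['ft_force'])"
```

```text
t: 1.17
ee_pos: [0.4143, -0.4632, 0.322]
ee_rot: [0.809, -0.588, 0.001, 0.0]
ft_force: [0.4, 0.6, -0.2]
finger_gap: 0.994
1.1667 [ 0.77157399  0.38617403 -0.0308458   1.74200207  0.01368727  1.01244925
 -0.52198074] [ 0.44356099  0.64950655 -0.16874643]
```

```bash
python3 -m jog '[{"dx":18,"dy":36,"dz":0,"wx":0,"wy":0,"wz":0,"gripper":85},{"dx":35,"dy":72,"dz":0,"wx":0,"wy":0,"wz":0,"gripper":85},{"dx":48,"dy":110,"dz":0,"wx":0,"wy":0,"wz":0,"gripper":85},{"dx":58,"dy":150,"dz":0,"wx":0,"wy":0,"wz":0,"gripper":85},{"dx":64,"dy":190,"dz":0,"wx":0,"wy":0,"wz":0,"gripper":85},{"dx":68,"dy":230,"dz":0,"wx":0,"wy":0,"wz":0,"gripper":85},{"dx":70,"dy":270,"dz":0,"wx":0,"wy":0,"wz":0,"gripper":85},{"dx":72,"dy":310,"dz":0,"wx":0,"wy":0,"wz":0,"gripper":85}]'; python3 -m jog '[{"dx":0,"dy":40,"dz":0,"wx":0,"wy":0,"wz":0,"gripper":85},{"dx":0,"dy":80,"dz":0,"wx":0,"wy":0,"wz":0,"gripper":85},{"dx":-2,"dy":120,"dz":0,"wx":0,"wy":0,"wz":0,"gripper":85},{"dx":-5,"dy":160,"dz":0,"wx":0,"wy":0,"wz":0,"gripper":85},{"dx":-10,"dy":200,"dz":0,"wx":0,"wy":0,"wz":0,"gripper":85},{"dx":-15,"dy":240,"dz":0,"wx":0,"wy":0,"wz":0,"gripper":85},{"dx":-20,"dy":280,"dz":0,"wx":0,"wy":0,"wz":0,"gripper":85},{"dx":-25,"dy":318,"dz":0,"wx":0,"wy":0,"wz":0,"gripper":85}]'
python3 - <<'E'
from cell import monitor,eyes
import cv2,numpy as np
s=monitor.read_state();print(s['t'],s['q'],s['ft_force'],s['ee_pos'])
cv2.imwrite('pics/w1.png',eyes.grab_frame('wrist'));print(eyes.camera_model('wrist'))
for th in ('press_grip','press','offcut'):
  print(th,[(np.round(d['position'],3).tolist(),round(d['confidence'],2)) for d in eyes.tip_of('wrist',th)])
E
```

```text
t: 1.83
ee_pos: [0.4849, -0.1529, 0.3215]
ee_rot: [0.809, -0.588, 0.0, -0.0]
ft_force: [0.1, -0.5, -0.4]
finger_gap: 0.998
t: 2.5
ee_pos: [0.4595, 0.1653, 0.3217]
ee_rot: [0.809, -0.588, 0.0, -0.0]
ft_force: [1.6, -0.2, 1.3]
finger_gap: 0.995
2.5 [-0.19891594  0.2232747  -0.32004214  2.0007497   0.08724624  0.9295063
 -1.82154168] [ 1.60259258 -0.15823765  1.31037876] [0.45946058 0.16527434 0.32169674]
{'fx': 296.92667924072344, 'fy': 296.92667924072344, 'cx': 318.7392040775895, 'cy': 201.43780115739725, 'position': array([0.52084838, 0.19258333, 0.46490803]), 'attitude': array([ 0.80413624, -0.57996864, -0.07771233,  0.10469991])}
press_grip [([0.46, 0.202, 0.17], 0.58)]
press []
offcut [([0.51, 0.224, 0.012], 0.63)]
```

View pics/w1.png

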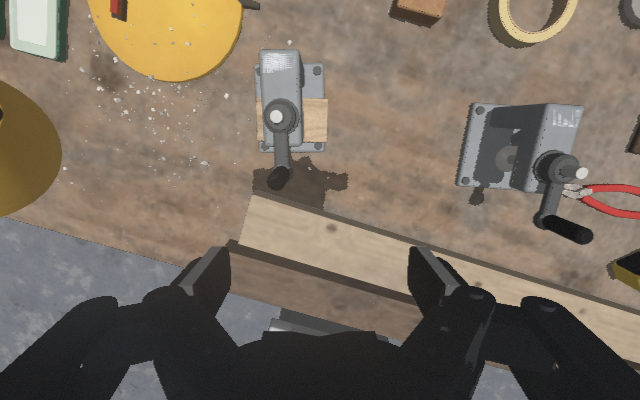

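Run:
```python
import numpy as np
from scipy.spatial.transform import Rotation as R
p=np.array([0.52084838,0.19258333,0.46490803]);r=R.from_quat([0.80413624,-0.57996864,-0.07771233,0.10469991])
def ray(u,v,z):
    d=r.apply([(u-318.739)/296.927,(v-201.438)/296.927,1]);return np.round(p+d*(z-p[2])/d[2],3)
print(ray(279,178,.165),ray(273,181,.191),ray(283,117,.144))
c=lambda X:(lambda d:(d[:2]/d[2]*296.927+[318.739,201.438]).round())(r.inv().apply(np.array(X)-p))
for z in(.139,.165,.191):print(c([.460,.207,z]))
print(c([.515,.224,.144]))
```

```text
[0.455 0.215 0.165] [0.456 0.217 0.191] [0.514 0.231 0.144]
[290. 172.]
[288. 176.]
[285. 181.]
[289. 118.]
```

```bash
python3 -m jog '[{"dx":-2,"dy":25,"dz":-10,"wx":0,"wy":0,"wz":0,"gripper":85},{"dx":-3,"dy":47,"dz":-25,"wx":0,"wy":0,"wz":0,"gripper":85},{"dx":-3,"dy":47,"dz":-60,"wx":0,"wy":0,"wz":0,"gripper":85},{"dx":-3,"dy":47,"dz":-95,"wx":0,"wy":0,"wz":0,"gripper":75},{"dx":-3,"dy":47,"dz":-125,"wx":0,"wy":0,"wz":0,"gripper":60},{"dx":-3,"dy":47,"dz":-150,"wx":0,"wy":0,"wz":0,"gripper":50},{"dx":-3,"dy":47,"dz":-165,"wx":0,"wy":0,"wz":0,"gripper":40},{"dx":-3,"dy":47,"dz":-165,"wx":0,"wy":0,"wz":0,"gripper":35}]' 30;  python3 - <<'E'
from cell import monitor,eyes
import cv2,numpy as np
s=monitor.read_state();print(s['t'],s['q'])
cv2.imwrite('pics/w2.png',eyes.grab_frame('wrist'))
E
```

```text
t: 3.37
ee_pos: [0.4563, 0.2077, 0.1535]
ee_rot: [0.808, -0.589, -0.001, 0.003]
ft_force: [0.5, 0.9, 0.1]
finger_gap: 0.413
3.3667 [-0.34111357  0.46342533 -0.27381722  2.16372142  0.23483245  0.547102
 -2.04951824]
```

View pics/w2.png

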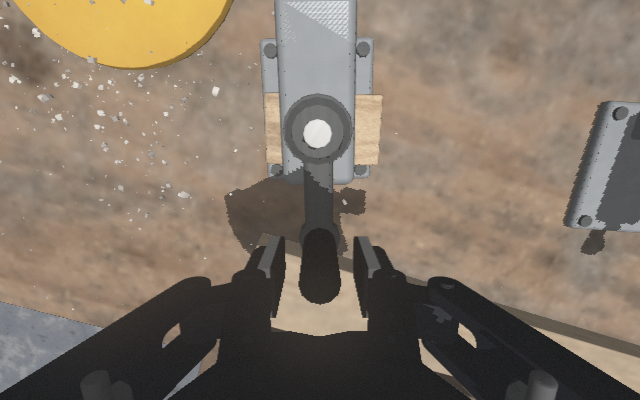

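The grip (320,265) stands midway between the pads (270 and 370), and the arm is in line with the tool, so I'm closing on it.

```bash
python3 -m jog '[{"dx":0,"dy":0,"dz":0,"wx":0,"wy":0,"wz":0,"gripper":28},{"dx":0,"dy":0,"dz":0,"wx":0,"wy":0,"wz":0,"gripper":22},{"dx":0,"dy":0,"dz":0,"wx":0,"wy":0,"wz":0,"gripper":12},{"dx":0,"dy":0,"dz":0,"wx":0,"wy":0,"wz":0,"gripper":12},{"dx":0,"dy":0,"dz":0,"wx":0,"wy":0,"wz":0,"gripper":12},{"dx":0,"dy":0,"dz":0,"wx":0,"wy":0,"wz":0,"gripper":12}]' 30
```

```text
t: 3.92
ee_pos: [0.4579, 0.2097, 0.1576]
ee_rot: [0.808, -0.589, 0.001, -0.001]
ft_force: [0.2, -2.8, 7.2]
finger_gap: 0.199
```

```bash
python3 -m jog '[{"dx":0.5,"dy":-2,"dz":0,"wx":0,"wy":0,"wz":0,"gripper":12},{"dx":1,"dy":-4,"dz":0,"wx":0,"wy":0,"wz":0,"gripper":12},{"dx":1.5,"dy":-5,"dz":0,"wx":0,"wy":0,"wz":0,"gripper":12},{"dx":1.5,"dy":-5,"dz":0,"wx":0,"wy":0,"wz":0,"gripper":12}]'
```

```text
t: 4.25
ee_pos: [0.4586, 0.2071, 0.1576]
ee_rot: [0.809, -0.587, -0.0, -0.002]
ft_force: [-4.7, 4.1, 5.0]
finger_gap: 0.197
```

```bash
python3 -m jog '[{"dx":-0.5,"dy":3,"dz":0,"wx":0,"wy":0,"wz":0,"gripper":12},{"dx":-1.5,"dy":5,"dz":0,"wx":0,"wy":0,"wz":0,"gripper":12},{"dx":-1.5,"dy":5,"dz":0,"wx":0,"wy":0,"wz":0,"gripper":12}]';python3 -m jog '[{"dx":-0.5,"dy":3,"dz":0,"wx":0,"wy":0,"wz":0,"gripper":12},{"dx":-1,"dy":5,"dz":0,"wx":0,"wy":0,"wz":0,"gripper":12},{"dx":-1,"dy":5,"dz":0,"wx":0,"wy":0,"wz":0,"gripper":12}]'
```

```text
t: 4.5
ee_pos: [0.4578, 0.2096, 0.1575]
ee_rot: [0.808, -0.589, 0.001, -0.0]
ft_force: [-0.1, -4.3, 8.8]
finger_gap: 0.197
t: 4.75
ee_pos: [0.4571, 0.2111, 0.1574]
ee_rot: [0.807, -0.59, 0.002, 0.002]
ft_force: [2.7, -15.3, 12.3]
finger_gap: 0.2
```

```bash
python3 -m jog '[{"dx":1,"dy":-4,"dz":0,"wx":0,"wy":0,"wz":0,"gripper":12},{"dx":2,"dy":-8,"dz":0,"wx":0,"wy":0,"wz":0.03,"gripper":12},{"dx":3,"dy":-11,"dz":0,"wx":0,"wy":0,"wz":0.05,"gripper":12},{"dx":3,"dy":-13,"dz":0,"wx":0,"wy":0,"wz":0.07,"gripper":12},{"dx":3,"dy":-13,"dz":0,"wx":0,"wy":0,"wz":0.07,"gripper":12}]'
```

```text
t: 5.17
ee_pos: [0.4596, 0.2039, 0.1575]
ee_rot: [0.83, -0.558, 0.0, -0.002]
ft_force: [-1.0, 3.3, 4.7]
finger_gap: 0.197
```

The +y side is hard (15 N after 1.5 mm). The -y side gives freely, at 3 N, with the commanded position reached. So the free direction is counter-clockwise from above, and I'll swing along the arc that way.

```bash
python3 -m jog '[{"dx":3,"dy":-5.5,"dz":0,"wx":0,"wy":0,"wz":0.105,"gripper":12},{"dx":6.5,"dy":-11,"dz":0,"wx":0,"wy":0,"wz":0.21,"gripper":12},{"dx":10,"dy":-15.5,"dz":0,"wx":0,"wy":0,"wz":0.315,"gripper":12},{"dx":14.5,"dy":-20,"dz":0,"wx":0,"wy":0,"wz":0.42,"gripper":12},{"dx":19.5,"dy":-24,"dz":0,"wx":0,"wy":0,"wz":0.525,"gripper":12},{"dx":25,"dy":-27.5,"dz":0,"wx":0,"wy":0,"wz":0.63,"gripper":12},{"dx":30.5,"dy":-30.5,"dz":0,"wx":0,"wy":0,"wz":0.735,"gripper":12},{"dx":36,"dy":-32.5,"dz":0,"wx":0,"wy":0,"wz":0.84,"gripper":12}]'; python3 -c "
from cell import monitor
s=monitor.read_state();print(s['q'])"
```

```text
t: 5.83
ee_pos: [0.4947, 0.1711, 0.1575]
ee_rot: [0.986, -0.17, 0.0, -0.001]
ft_force: [-5.4, 3.8, 6.0]
finger_gap: 0.199
[-0.05193915  0.5135679  -0.54528423  2.10566713  0.443885    0.63261791
 -1.24469543]
```

```bash
python3 -m jog '[{"dx":6,"dy":-1.5,"dz":0,"wx":0,"wy":0,"wz":0.105,"gripper":12},{"dx":12.5,"dy":-2.5,"dz":0,"wx":0,"wy":0,"wz":0.21,"gripper":12},{"dx":18.5,"dy":-3,"dz":0,"wx":0,"wy":0,"wz":0.315,"gripper":12},{"dx":25,"dy":-2.5,"dz":0,"wx":0,"wy":0,"wz":0.42,"gripper":12},{"dx":31,"dy":-1.5,"dz":0,"wx":0,"wy":0,"wz":0.525,"gripper":12},{"dx":37,"dy":0,"dz":0,"wx":0,"wy":0,"wz":0.63,"gripper":12},{"dx":38,"dy":0.5,"dz":0,"wx":0,"wy":0,"wz":0.65,"gripper":12},{"dx":38,"dy":0.5,"dz":0,"wx":0,"wy":0,"wz":0.65,"gripper":12}]'
python3 - <<'E'
from cell import eyes
import cv2
cv2.imwrite('pics/w3.png',eyes.grab_frame('wrist'))
E
```

```text
t: 6.5
ee_pos: [0.533, 0.1709, 0.1575]
ee_rot: [0.988, 0.152, 0.0, -0.0]
ft_force: [-4.4, 0.7, 7.5]
finger_gap: 0.202
```

View pics/w3.png

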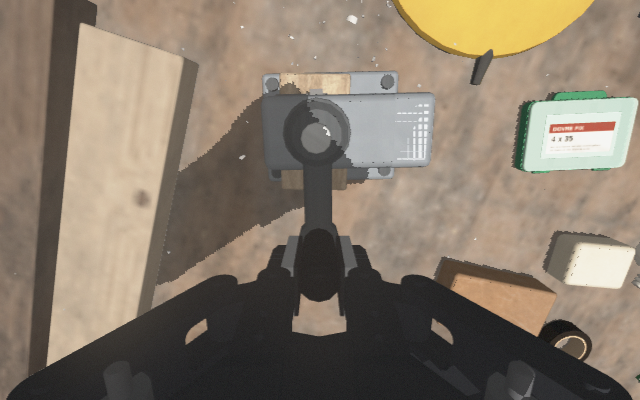

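The crank (318,190) now stands square to the press head, a quarter turn round, and the wood is still in place. Next I'll let go and rise.

```bash
python3 -m jog '[{"dx":38,"dy":0,"dz":0,"wx":0,"wy":0,"wz":0,"gripper":30},{"dx":0,"dy":0,"dz":0,"wx":0,"wy":0,"wz":0,"gripper":45}]' 2>&1 | head -0; true
```

```text
(no output)
```

That last command was wrong: its first row carried a stray dx of 38, and I had hidden the output. I'm checking whether it ran and what it did.

Run:
```python
from cell import monitor,eyes
import cv2
s=monitor.read_state();print({k:s[k] for k in('t','ee_pos','ee_rot','ft_force','finger_gap')})
cv2.imwrite('pics/w4.png',eyes.grab_frame('wrist'))
```

```text
{'t': 6.7167, 'ee_pos': array([0.53003473, 0.16966239, 0.15291523]), 'ee_rot': array([ 9.88699920e-01,  1.49690413e-01, -8.06065526e-03,  5.23231319e-04]), 'ft_force': array([15.92634005, -3.35427268, -2.06666481]), 'finger_gap': 0.473855336982207}
```

View pics/w4.png

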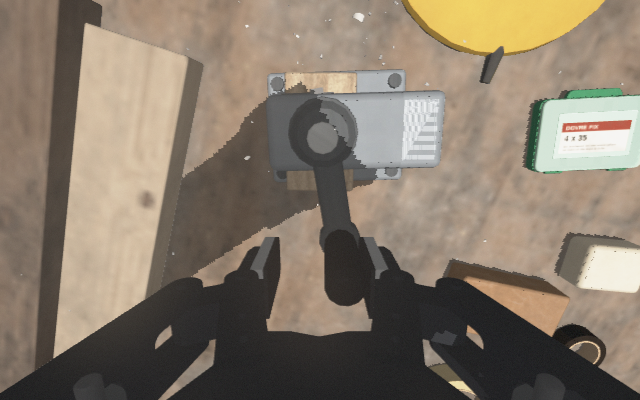

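The stray row did run. It pushed the crank about 8° past the quarter turn: the grip is now at (345,265) against the right pad. The tool's target is back at the 90° spot, so closing the jaws again will bring the crank back to it. Then I'll open without moving.

```bash
python3 -m jog '[{"dx":0,"dy":0,"dz":0,"wx":0,"wy":0,"wz":0,"gripper":30},{"dx":0,"dy":0,"dz":0,"wx":0,"wy":0,"wz":0,"gripper":22},{"dx":0,"dy":0,"dz":0,"wx":0,"wy":0,"wz":0,"gripper":12},{"dx":0,"dy":0,"dz":0,"wx":0,"wy":0,"wz":0,"gripper":12},{"dx":0,"dy":0,"dz":0,"wx":0,"wy":0,"wz":0,"gripper":12},{"dx":0,"dy":0,"dz":0,"wx":0,"wy":0,"wz":0,"gripper":12}]' 30
python3 -m jog '[{"dx":0,"dy":0,"dz":0,"wx":0,"wy":0,"wz":0,"gripper":25},{"dx":0,"dy":0,"dz":0,"wx":0,"wy":0,"wz":0,"gripper":40},{"dx":0,"dy":0,"dz":0,"wx":0,"wy":0,"wz":0,"gripper":50},{"dx":0,"dy":0,"dz":0,"wx":0,"wy":0,"wz":0,"gripper":50},{"dx":0,"dy":0,"dz":0,"wx":0,"wy":0,"wz":0,"gripper":50}]'
```

```text
t: 7.27
ee_pos: [0.5344, 0.1704, 0.157]
ee_rot: [0.989, 0.15, 0.001, -0.0]
ft_force: [1.2, -0.3, 5.5]
finger_gap: 0.197
t: 7.68
ee_pos: [0.533, 0.1701, 0.1561]
ee_rot: [0.989, 0.15, -0.0, 0.0]
ft_force: [-0.9, 0.6, 0.2]
finger_gap: 0.582
```

```bash
python3 -m jog '[{"dx":0,"dy":0,"dz":15,"wx":0,"wy":0,"wz":0,"gripper":50},{"dx":0,"dy":0,"dz":40,"wx":0,"wy":0,"wz":0,"gripper":50},{"dx":0,"dy":0,"dz":75,"wx":0,"wy":0,"wz":0,"gripper":50},{"dx":-10,"dy":-10,"dz":110,"wx":0,"wy":0,"wz":0,"gripper":50},{"dx":-20,"dy":-20,"dz":140,"wx":0,"wy":0,"wz":0,"gripper":50},{"dx":-30,"dy":-30,"dz":160,"wx":0,"wy":0,"wz":0,"gripper":50},{"dx":-35,"dy":-35,"dz":165,"wx":0,"wy":0,"wz":0,"gripper":50},{"dx":-35,"dy":-35,"dz":165,"wx":0,"wy":0,"wz":0,"gripper":50}]'
python3 - <<'E'
from cell import eyes
import cv2,numpy as np
w=eyes.grab_frame('wrist'); s=eyes.grab_frame('side')[130:240,270:400]
print([(np.round(d['position'],3).tolist(),round(d['confidence'],2)) for c in('wrist','side') for d in eyes.tip_of(c,'press_grip')+eyes.tip_of(c,'spare_grip')])
s=cv2.resize(s,None,fx=2,fy=2,interpolation=cv2.INTER_CUBIC)
o=np.zeros((400,800,3),np.uint8);o[:,:540]=w[:,50:590];o[:220,540:800]=s
cv2.imwrite('pics/w5.png',o)
E
```

```text
t: 8.35
ee_pos: [0.4978, 0.1342, 0.3225]
ee_rot: [0.989, 0.15, 0.001, 0.001]
ft_force: [0.1, 0.3, -0.9]
finger_gap: 0.581
[([0.535, 0.166, 0.171], 0.94), ([0.536, 0.165, 0.168], 0.26), ([0.537, 0.172, 0.17], 0.66), ([0.512, 0.227, 0.004], 0.66), ([0.312, 0.724, 0.166], 0.55), ([0.501, -0.1, 0.167], 0.66)]
```

View pics/w5.png

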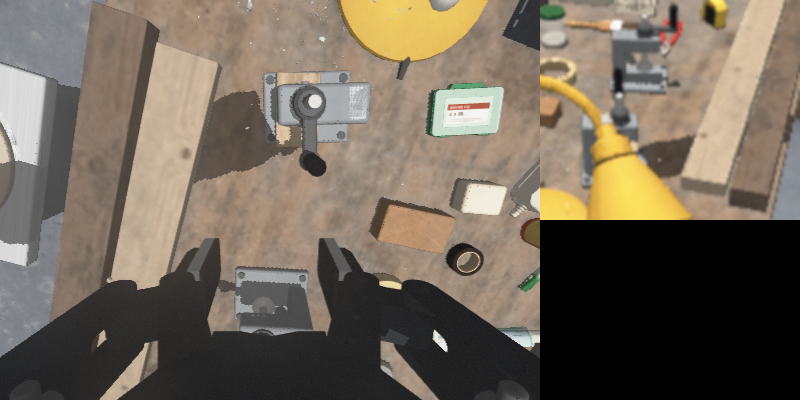

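The crank (310,140) is square to the press and the offcut is still on its base. The spare grip is still at (0.501,-0.100), and the robot is clear of everything.

```bash
python3 -c "
from cell import hand_in
print(hand_in())"
```

```text
the job is handed in; nothing more can be done
None
```

The press is undone: I swung its crank about 90° in the direction it gave, let go and handed the job in at about 8.5 s. I couldn't see the foot itself in any picture. That it lifted clear follows from the turn, which by your figures gives about 11 mm.

- **Feeling the thread:** one way (+y at the grip) was hard stopped, with 15 N after 1.5 mm. The other way, counter-clockwise from above, gave at about 3 N.
- **A mistake on the way:** my first release command had a wrong row (a stray 38 mm shift in x). It pushed the crank to about 98–99°, inside its 100° range. I closed the jaws again, which brought it back to about 90°, and then opened them without moving.
- **Last checks:**
  - The grip was measured at about (0.536, 0.168), 90° from where it started to within a few degrees.
  - The offcut still lies in the press, and the spare grip is where it was, at (0.501, -0.100).
  - The gripper is about 15 cm above the bench parts with no contact force. The highest wrist force in the readings I saw was about 20 N; I did not see readings during the wrong row itself, only about 16 N right after it.

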